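# Flatten a kitchen whetstone

## Task

Swing the lever of the whetstone holder down shut, then flatten the stone: take the handled flattening block from its cork mat, set it gently on the stone at the lever end, in line with the stone, and draw it slowly to the other end in one stroke along the middle, bearing evenly with about 12 N in all (the block's own weight included) and without lifting it on the way. Lift it off at that end and put it back flat in the middle of its mat, leaving the lever shut and the knife, slip stone and salt bowl where they are.

Things in the scene. Friction and masses are not known exactly. Their poses are not given: they have to be found in the camera images.
- holder: Dark wooden whetstone holder, fixed to the table, 224 x 78 mm, with low steel stops at its ends that stay below the stone's top (up to 38 mm high). Origin: centre of its underside, on the table; x runs along its length towards the lever end, y across, z up.
- stone_mid (a point): Point 48 mm above the table over the holder's centre, where the middle of a new whetstone's top would be; axes as the holder's. The real stone (180 x 60 mm, along the holder's x, grey over white, immovable) is used: the middle of its top lies anywhere from 4 mm below to 4 mm above this point, and it slopes evenly along its length, by up to 3.6 mm more or less at each end.
- hinge (a point): Pivot of the lever, on the holder at x = 114 mm, 31 mm above the table; the pivot's axis is the holder's y.
- lever_tip (a point): Point on the upper face of the steel lever, 60 mm from the pivot, 4 mm above the bar's middle plane. The lever is a bar 16 mm wide and 8 mm thick, 64 mm long from the pivot, with a 24 mm wide, 12 mm thick cross roll at its end.
- lever (a joint): Lever angle in rad: 0 is shut (lying level, pointing away from the stone along the holder's x), growing as it rises; about 1.57 is upright. Light friction, stays where it is left. Starts standing open at 1.05 to 1.45.
- block: Flattening block: dark steel plate 80 x 58 x 14 mm with an upright wooden grip rib on top, 62 mm long, 22 mm wide, from 14 to 58 mm above the underside. About 0.35 kg (varies by a quarter). Origin: centre of its underside; x along plate and rib, y across the rib, z up. Both halves alike.
- mat: Cork mat 150 x 130 x 4 mm, fixed to the table. Origin: centre of its underside; x along its length.
- slip_stone: Bystander: small grey slip stone, 60 x 30 x 20 mm, no handle, near the holder. Origin: centre of its underside.
- salt_bowl: Bystander: white salt bowl, 70 mm wide, 40 mm high, near the holder. Origin: centre of its underside.
- knife: Bystander: kitchen knife, about 280 mm long, lying beside the mat; 18 mm high; origin at the bolster, blade to +x.
Mind the look-alikes: they are no part of the job. What is shaped like the block but blue, green or turquoise is not meant.

How it is judged:
By the outcome, as a careful person would: the job done as asked, in the order asked, and still so for the second after the job is handed in, with the robot touching nothing.
It also fails if it takes over 72 s, if anything falls off the work surface, if the arm or the gripper's body presses on something with over 40 N, if the wrist force passes 120 N, or if a joint passes its speed limit or range.

## Robot

A 6-joint arm with a two-finger parallel gripper is mounted at the origin on the work surface. World frame = base frame: x ahead of the robot, y to its left, z up, the work surface at z = 0. Lengths are in m, angles in rad, forces in N, time in s.
With the tool pointing down it reaches from about 0.3 to 0.775 m from the base axis. Payload 14.6 kg.
Tool frame: the origin (TCP) lies on the front face of the gripper's body, between the roots of the fingers; the fingertips stand 97 mm ahead of it and the grasp point (between the pads) lies 78 mm ahead of it (env.tcp_to_tips is the distance from the TCP to the fingertips, in m); z points along the fingers, y is the line along which they close (so a half turn about z gives the same grasp; the last joint's range is limited). The gripper opens to 94 mm and grips with 3 to 60 N. Pads are 16 mm wide; open, the fingers measure 119 mm over their backs; the gripper's body (75 mm by 177 mm) begins 78 mm behind the grasp point.
Start: joints at [1.187, 0.3, 1.521, -0, 1.321, -0.067], TCP at [0.171, 0.523, 0.303] pointing down, gripper open.
Joint ranges: [-3.03, 3.03], [-0.79, 2.21], [0.23, 2.52], [-1.04, 4.18], [0, 3.07], [-2.55, 2.55]. Speed limits (rad/s): [2.22, 2.22, 2.57, 3.14, 3.14, 3.14].

## Interface

Orientations are given as a unit quaternion [x, y, z, w].
In Python, from bench import env gives the robot as it stands.
- The arm moves only by the tool jog_arm, never from a script. Its argument "commands" is a list of rows, each a list of 3 entries, a list of its own where there are three numbers: the turn, a rotation vector about the tool's x, y, z in degrees, then the shift along the tool's x, y, z in cm, then the gripper command: -1 is shut, 1 is fully open, values between are in proportion. A call has 1 to 5 rows; each row shifts and turns the commanded pose from where the row before left it, along the tool's axes as they then stand; what a row does not reach is not made up. A row lasts 1/8 s, in which the tool goes at most 62.5 mm and 10.7 degrees, less where a joint would pass 70% of its speed; a pose out of reach is approached as far as the arm can. A call is refused whole if a number of a shift passes 6.25 or a number of a turn 10.7, either way. A call with a gripper value outside its range is refused whole. The fingers move at their own pace and stop on an object; "grip_force" is the grip in N (left out, the last holds). Time passes only in rows, so rows that do not move let the fingers close. It gives the time, the measured TCP pose, the force, the opening and the grip force at its end, in the units of the state.
- env.read_state(): the state, without advancing time (a new reading comes with each control period).
- env.get_image(name): name is "scene" or "side" or "wrist"; returns a dict with "pixels" (400x640x3 uint8, red, green, blue), "fx", "fy", "cx", "cy" (pixels), "position" and "attitude" of the camera in the world. Camera axes: x right, y down, z forward; pixel columns grow to the right and rows downward; lengths in m; the calibration is good to about 2 mm. A picture is of the moment at which its call begins. There is no depth.
- env.hand_in(): hands the job in; it is judged then, once.
Trained networks look in a picture, given as the dict that the camera call returned (one of the last four; its "shot" number tells which), for a name from the list of things; names that differ only in an ending like _2 or _b are one class to them, and where a whole thing is asked for, a point or a joint stands for the part that bears it (a point fixed in the world has none). Each returns a list of dicts, best first, with "conf" (0 to 1); they miss things now and then, are a little off and sometimes report something else, mostly with a low value. They report only what shows in the picture. A call takes as long as a camera call. They do not tell look-alikes from the thing itself.
- env.boxes_of(label, picture): "position" ([x, y, z] in m, in the coordinates of the camera as it stood for that picture, good to about 4 mm: the middle of the surface that is visible of it).
- env.regions_of(label, picture): "mask" (400x640 bool, what is visible of it).
- env.pinpoint(label, picture): "position" ([x, y, z] in m, in the coordinates of the camera as it stood for that picture, good to about 4 mm: a listed point, or the origin of a listed thing).
The state is a dict: "time_s": time; "q": joint angles; "qvel": joint speeds; "joint_torque": joint torques, N m; "ee_pos": TCP position; "eef_rot": TCP orientation; "wrist_force": force on the tool from outside, world axes, zero at the start; "torque": the same for the moment, N m; "finger_gap": finger opening in m; "gripper_force": force on a finger pad.
Only numpy, scipy, OpenCV 4.12 (cv2) and the standard library are available. Lean on these libraries where they do the work, as an engineer would, in place of code of your own. Each camera call takes 0.05 s, during which the arm holds its last target. There are 200 camera calls.

## Working session

There is one attempt and no reset: what is moved stays moved. The work goes in short steps, Python scripts to look and compute and a tool call to move; the robot and the scene stay as the last step left them, time stands still between calls to the robot, and variables do not carry over. Pictures are saved under pics/ and viewed, at most 10 in all, crops included, and the job is handed in when it is done.

Besides the shell and the picture viewer there is one more tool, called as name(argument=value, ...), one argument or row to a line, values as JSON. jog_arm: Moves the arm, as the interface text tells. Its arguments: {"type":"object","properties":{"commands":{"type":"array"},"grip_force":{"type":"number"}},"required":["commands"]}

```bash
ls; mkdir -p pics; cat > h.py <<'E'
import numpy as np, cv2
from scipy.spatial.transform import Rotation as R
from bench import env
def att(p):
    a=np.array(p["attitude"]); return R.from_quat(a).as_matrix() if a.size==4 else a.reshape(3,3)
def shot(n,save=None):
    p=env.get_image(n)
    if save: cv2.imwrite(f"pics/{save}.png",cv2.cvtColor(p["pixels"],cv2.COLOR_RGB2BGR))
    return p
def world(p,c): return np.array(p["position"])+att(p)@np.array(c)
def pix(p,w):
    c=att(p).T@(np.array(w)-p["position"]); return np.array([p["fx"]*c[0]/c[2]+p["cx"],p["fy"]*c[1]/c[2]+p["cy"]])
E
python3 - <<'E'
from h import *
np.set_printoptions(precision=4,suppress=True)
print(env.read_state())
for n in ("scene","side","wrist"):
    p=shot(n,n+"0"); print(n,p["position"],p["attitude"],p["fx"])
    for l in ["holder","stone_mid","hinge","lever_tip","block","mat","slip_stone","salt_bowl","knife"]:
        for r in env.pinpoint(l,p)[:3]:
            w=world(p,r["position"]); print(l,round(r["conf"],2),w,pix(p,w).astype(int))
E
```

```text
pics
{'time_s': 0.0, 'q': array([ 1.1874,  0.3005,  1.5216,  0.    ,  1.3207, -0.0666]), 'qvel': array([ 0.0017, -0.0009,  0.0001,  0.0004, -0.0001, -0.0005]), 'joint_torque': array([  0.0016, -53.1804, -35.2741,   0.0709,   0.0243,  -0.0001]), 'ee_pos': array([0.1713, 0.5225, 0.3021]), 'eef_rot': array([ 0.1577,  0.9875, -0.0006, -0.0001]), 'wrist_force': array([-0.1535,  0.6399,  0.7441]), 'torque': array([-0.0152,  0.0301, -0.0222]), 'gripper_force': 0.0, 'finger_gap': 0.09358755082414337}
scene [1.1389 0.378  1.0505] [ 0.4582  0.8327 -0.2767 -0.1421] 459.0958427677952
holder 0.93 [ 0.582   0.1699 -0.0028] [384 262]
holder 0.42 [ 0.6422 -0.2046  0.0019] [255 215]
stone_mid 0.61 [0.5785 0.1735 0.0533] [388 251]
hinge 0.63 [0.5559 0.2817 0.031 ] [430 269]
lever_tip 0.56 [ 0.6833  0.2317 -0.0013] [386 305]
lever_tip 0.46 [0.5546 0.3083 0.0892] [444 262]
block 0.9 [ 0.5135 -0.1479  0.0052] [298 192]
block 0.86 [ 0.4174  0.0965 -0.0023] [389 207]
block 0.79 [ 0.4833 -0.3662  0.0011] [246 156]
mat 0.83 [ 0.5112 -0.1459 -0.002 ] [300 193]
slip_stone 0.9 [0.6904 0.2315 0.001 ] [385 307]
s
[... 211 characters left out ...]
22] [324 163]
stone_mid 0.88 [0.5764 0.1659 0.0471] [324 150]
hinge 0.97 [0.5578 0.2846 0.0274] [304 133]
hinge 0.5 [ 0.5159 -0.1483  0.0051] [346 251]
lever_tip 0.72 [0.5557 0.3036 0.0883] [300 112]
block 0.96 [ 0.3417 -0.0533 -0.0045] [261 243]
block 0.86 [ 0.4836 -0.3629 -0.0015] [373 339]
block 0.65 [ 0.3219 -0.2037 -0.0017] [270 297]
mat 0.63 [ 0.5095 -0.147   0.0002] [343 253]
mat 0.6 [0.5779 0.1738 0.0044] [323 161]
slip_stone 0.58 [ 0.686   0.232  -0.0008] [351 143]
salt_bowl 0.6 [ 0.7064  0.1236 -0.0026] [373 164]
salt_bowl 0.46 [0.5764 0.1694 0.047 ] [323 149]
knife 0.78 [ 0.6413 -0.2098 -0.0046] [408 259]
wrist [0.094  0.5475 0.3853] [0.8021 0.5806 0.0821 0.1135] 343.3267051888126
```

View pics/scene0.png

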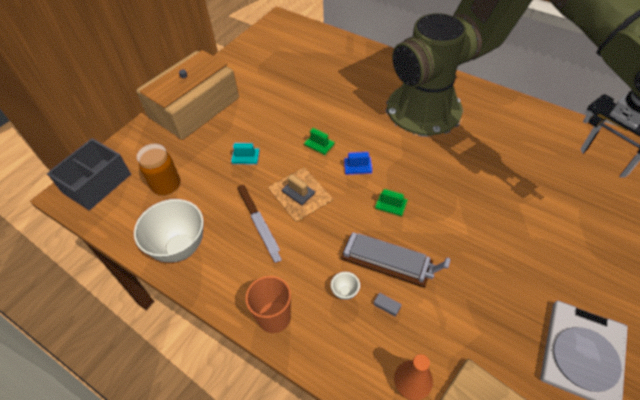

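View pics/side0.png

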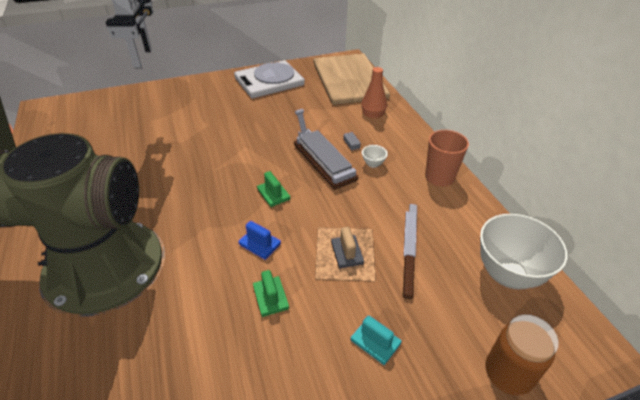

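The pictures show the true block (dark plate, wooden rib) on the mat at px (298,190) in scene. The holder is at (388,258), with its lever open at (440,265) pointing towards +y. The blue, green and turquoise blocks are decoys. Next I hover over the holder for a near view.

```bash
cat >> h.py <<'E'
def down(yaw,pitch=0.):
    "tool z down, tool x at world angle yaw (deg); pitch: tool x raised by that many deg"
    y=np.radians(yaw); p=np.radians(pitch)
    x=np.array([np.cos(y)*np.cos(p),np.sin(y)*np.cos(p),np.sin(p)]); yy=np.array([np.sin(y),-np.cos(y),0])
    return R.from_matrix(np.c_[x,yy,np.cross(x,yy)])
def plan(pos,rot,n,start=None):
    s=env.read_state(); p0,r0=start or (s["ee_pos"],R.from_quat(s["eef_rot"]))
    dv=(r0.inv()*rot).as_rotvec(); d=(np.array(pos)-p0)/n
    print("turn/row",np.degrees(dv/n).round(2), "len/row mm",(np.linalg.norm(d)*1e3).round(1))
    for i in range(n):
        r=r0*R.from_rotvec(dv*i/n); print(i,(r.inv().apply(d)*100).round(2))
    return np.array(pos),rot
E
python3 - <<'E'
from h import *
plan([.575,.20,.30],down(101),10)
E
```

```text
turn/row [ 0.   -0.    6.08] len/row mm 51.7
0 [-4.84 -1.81  0.03]
1 [-5.01 -1.28  0.03]
2 [-5.11 -0.75  0.03]
3 [-5.16 -0.2   0.03]
4 [-5.16  0.35  0.03]
5 [-5.09  0.89  0.03]
6 [-4.97  1.43  0.03]
7 [-4.79  1.94  0.03]
8 [-4.55  2.44  0.03]
9 [-4.27  2.91  0.03]
```

jog_arm(
  commands=[
    [[0, 0, 6.1], [-4.8, -1.8, 0], 1],
    [[0, 0, 6.1], [-5.0, -1.3, 0], 1],
    [[0, 0, 6.1], [-5.1, -0.75, 0], 1],
    [[0, 0, 6.1], [-5.2, -0.2, 0], -1],
    [[0, 0, 6.1], [-5.2, 0.35, 0], -1],
  ],
)

```text
time_s: 2.12
ee_pos: [0.3743, 0.3596, 0.3028]
eef_rot: [0.413, 0.911, 0.0, 0.0]
wrist_force: [1.0, 0.9, 0.4]
finger_gap: 0.0773
gripper_force: 0.0
```

jog_arm(
  commands=[
    [[0, 0, 6.1], [-5.1, 0.9, 0], -1],
    [[0, 0, 6.1], [-5.0, 1.4, 0], -1],
    [[0, 0, 6.1], [-4.8, 1.9, 0], -1],
    [[0, 0, 6.1], [-4.5, 2.4, 0], -1],
    [[0, 0, 6.1], [-4.3, 2.9, 0], -1],
  ],
)

```text
time_s: 2.75
ee_pos: [0.575, 0.1972, 0.3027]
eef_rot: [0.638, 0.77, 0.0, 0.0]
wrist_force: [0.4, 0.3, 0.8]
finger_gap: 0.0275
gripper_force: 0.0
```

jog_arm(
  commands=[
    [[0, 0, 0], [0, 0, 0], -1],
    [[0, 0, 0], [0, 0, 0], -1],
  ],
)

```text
time_s: 3.0
ee_pos: [0.5735, 0.1986, 0.3024]
eef_rot: [0.637, 0.771, -0.0, -0.0]
wrist_force: [-0.3, -0.0, -0.3]
finger_gap: 0.0073
gripper_force: 0.0
```

```bash
python3 - <<'E'
from h import *
np.set_printoptions(precision=4,suppress=True)
s=env.read_state(); print(s["ee_pos"],s["eef_rot"],s["wrist_force"],s["finger_gap"])
p=shot("wrist","w1"); 
for l in ["holder","stone_mid","hinge","lever_tip","slip_stone","salt_bowl"]:
    for r in env.pinpoint(l,p)[:2]:
        w=world(p,r["position"]); print(l,round(r["conf"],2),w,pix(p,w).astype(int))
print(p["position"],p["attitude"])
E
```

```text
[0.5735 0.1986 0.3024] [ 0.6369  0.771  -0.0002 -0.0002] [-0.2781 -0.0033 -0.3056] 0.007261832921939004
holder 0.73 [0.5781 0.171  0.0035] [324 200]
stone_mid 0.57 [0.58   0.1708 0.0476] [326 212]
hinge 0.66 [0.5604 0.2813 0.0308] [327  99]
lever_tip 0.72 [0.5549 0.3044 0.0865] [327  68]
slip_stone 0.71 [ 0.6846  0.2309 -0.    ] [426 166]
salt_bowl 0.74 [ 0.7019  0.1286 -0.0002] [417 250]
[0.5579 0.2777 0.3851] [0.9857 0.0935 0.0129 0.1395]
```

View pics/w1.png

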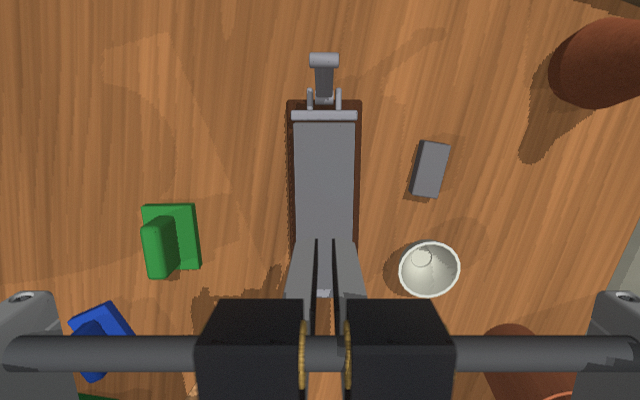

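The view shows the stone (px 292–356, rows 122–240) and the lever roll at (324,60), with the holder nearly in line with the tool. I'll fit the stone's centre line.

```bash
cat >> h.py <<'E'
def back(p,uv,z):
    d=att(p)@np.array([(uv[0]-p["cx"])/p["fx"],(uv[1]-p["cy"])/p["fy"],1.]); o=np.array(p["position"]); return o+d*(z-o[2])/d[2]
E
python3 - <<'E'
from h import *
np.set_printoptions(precision=4,suppress=True)
im=cv2.imread("pics/w1.png"); p=shot("wrist")
L=[];Rr=[]
hsv=cv2.cvtColor(im,cv2.COLOR_BGR2HSV)
for v in range(128,236,6):
    row=im[v].astype(int); g=(hsv[v,:,1]<50)&(hsv[v,:,2]>75); 
    u=325
    a=u
    while g[a-1]: a-=1
    b=u
    while g[b+1]: b+=1
    L.append(back(p,(a,v),.048)[:2]);Rr.append(back(p,(b+1,v),.048)[:2])
    if v%12==8: print(v,a,b)
L=np.array(L);Rr=np.array(Rr);M=(L+Rr)/2
for A in (L,Rr,M):
    c=np.polyfit(A[:,1],A[:,0],1); print("x=",c, "yaw",90+np.degrees(-np.arctan(c[0])))
print("width",np.linalg.norm(L-Rr,axis=1).mean())
print("stone lever end centre",back(p,(324,122),.048), "tool yaw", np.degrees(np.arctan2(*R.from_quat(env.read_state()["eef_rot"]).as_matrix()[[1,0],0])))
q=shot("side"); 
for pp in (p,q):
  for l in ("hinge","stone_mid","lever_tip"):
    for r in env.pinpoint(l,pp)[:1]: print(l,world(pp,r["position"]))
E
```

```text
128 293 354
140 294 354
152 294 354
164 294 353
176 294 353
188 295 353
200 295 352
212 295 352
224 296 352
x= [-0.1942  0.5811] yaw 100.99173547320126
x= [-0.1913  0.6413] yaw 100.82731952785396
x= [-0.1927  0.6112] yaw 100.909734670975
width 0.05967926563502034
stone lever end centre [0.5608 0.2605 0.048 ] tool yaw 100.89119806492906
hinge [0.5605 0.2793 0.0301]
stone_mid [0.5784 0.1692 0.0529]
lever_tip [0.5549 0.3014 0.0875]
hinge [0.5549 0.2841 0.0274]
stone_mid [0.5751 0.1688 0.0471]
```

jog_arm(
  commands=[
    [[0, 0, 0], [3.8, 0, 0], -1],
    [[0, 0, 0], [3.8, 0, 0], -1],
    [[0, 0, 0], [0, 0, 4.5], -1],
    [[0, 0, 0], [0, 0, 4.5], -1],
    [[0, 0, 0], [0, 0, 3.9], -1],
  ],
)

```text
time_s: 4.38
ee_pos: [0.5592, 0.2731, 0.172]
eef_rot: [0.637, 0.771, -0.0, -0.0]
wrist_force: [0.5, 1.0, 0.5]
finger_gap: 0.0005
gripper_force: 0.0
```

jog_arm(
  commands=[
    [[0, 0, 0], [0, 0, 0], -1],
  ],
)

```text
time_s: 4.5
ee_pos: [0.5587, 0.2727, 0.1712]
eef_rot: [0.637, 0.771, -0.002, -0.001]
wrist_force: [0.3, -0.1, 0.6]
finger_gap: 0.0004
gripper_force: 0.0
```

```bash
python3 - <<'E'
from h import *
p=shot("wrist","w2"); q=shot("side"); s=env.read_state(); print(s["ee_pos"],s["wrist_force"])
cv2.imwrite("pics/c2.png",np.hstack([cv2.cvtColor(p["pixels"],cv2.COLOR_RGB2BGR)[0:300,200:460],cv2.resize(cv2.cvtColor(q["pixels"],cv2.COLOR_RGB2BGR)[60:200,230:390],None,fx=2.14,fy=2.14,interpolation=cv2.INTER_CUBIC)[:300]]))
E
```

```text
[0.55997547 0.27319065 0.17510184] [-0.61152436  0.19471982 -0.00821449]
```

View pics/c2.png

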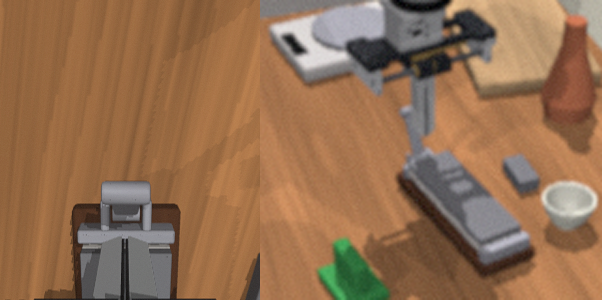

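The fingers stand on the stone side of the upright lever, in line with it. Next I sweep it down along the arc.

jog_arm(
  commands=[
    [[0, 0, 0], [1.0, 0, -0.3], -1],
    [[0, 0, 0], [0.8, 0, 0], -1],
    [[0, 0, 0], [0.8, 0, 0.35], -1],
    [[0, 0, 0], [0.8, 0, 0.55], -1],
    [[0, 0, 0], [0.7, 0, 0.75], -1],
  ],
)

```text
time_s: 5.22
ee_pos: [0.5517, 0.314, 0.1598]
eef_rot: [0.637, 0.771, 0.0, 0.0]
wrist_force: [0.4, 0.8, 3.1]
finger_gap: 0.0005
gripper_force: 0.8
```

jog_arm(
  commands=[
    [[0, 0, 0], [0.55, 0, 0.8], -1],
    [[0, 0, 0], [0.4, 0, 0.95], -1],
    [[0, 0, 0], [0.15, 0, 0.8], -1],
    [[0, 0, 0], [0, 0, 0.2], -1],
    [[0, 0, 0], [0, 0, 0], -1],
  ],
)

```text
time_s: 5.85
ee_pos: [0.5496, 0.3241, 0.1325]
eef_rot: [0.637, 0.771, -0.0, -0.0]
wrist_force: [-1.2, 1.4, 1.1]
finger_gap: 0.0006
gripper_force: 0.8
```

```bash
python3 - <<'E'
from h import *
for i in range(6):
    p=shot("side"); s=env.read_state(); print(s["time_s"],s["ee_pos"],s["wrist_force"].round(2))
E
```

```text
5.9 [0.54965284 0.32402209 0.13252322] [-1.41  1.48  2.02]
5.95 [0.54965495 0.32400795 0.13249479] [-1.79  0.57  1.22]
6.0 [0.54969866 0.32397123 0.13254618] [-1.51  0.57  0.87]
6.05 [0.54970866 0.32396933 0.13252787] [-0.56  0.34  0.35]
6.1 [0.5497096  0.32395679 0.13251856] [0.18 0.17 0.14]
6.15 [0.54971183 0.32395817 0.13252486] [-1.21 -1.01 -0.25]
```

jog_arm(
  commands=[
    [[0, 0, 0], [0, 0, 0.1], -1],
    [[0, 0, 0], [0, 0, 0], -1],
  ],
)

```text
time_s: 6.4
ee_pos: [0.5498, 0.324, 0.1323]
eef_rot: [0.637, 0.771, -0.0, 0.0]
wrist_force: [-3.6, -2.4, 9.2]
finger_gap: 0.0006
gripper_force: 4.2
```

jog_arm(
  commands=[
    [[0, 0, 0], [0, 0, 0.1], -1],
    [[0, 0, 0], [0, 0, 0], -1],
  ],
)

```text
time_s: 6.65
ee_pos: [0.5498, 0.324, 0.1321]
eef_rot: [0.637, 0.771, 0.0, 0.0]
wrist_force: [-7.3, -3.8, 15.3]
finger_gap: 0.0002
gripper_force: 7.9
```

jog_arm(
  commands=[
    [[0, 0, 0], [0, 0, 0.1], -1],
    [[0, 0, 0], [0, 0, 0], -1],
  ],
)

```text
time_s: 6.9
ee_pos: [0.5499, 0.3241, 0.1319]
eef_rot: [0.637, 0.771, 0.0, 0.0]
wrist_force: [-10.1, -4.3, 23.7]
finger_gap: 0.0005
gripper_force: 11.7
```

jog_arm(
  commands=[
    [[0, 0, 0], [0, 0, -2.5], -1],
    [[0, 0, 0], [0, 0, -2.5], -1],
    [[0, 0, 0], [-4.3, 0, 0], -1],
    [[0, 0, 0], [-4.3, 0, 0], -1],
    [[0, 0, 0], [0, 0, 2.5], -1],
  ],
)

```text
time_s: 7.52
ee_pos: [0.5672, 0.2373, 0.156]
eef_rot: [0.638, 0.77, 0.001, 0.001]
wrist_force: [0.3, 1.0, -0.1]
finger_gap: 0.0003
gripper_force: 0.0
```

jog_arm(
  commands=[
    [[0, 0, 0], [0, 0, 0.1], -1],
    [[0, 0, 0], [0, 0, 0.1], -1],
    [[0, 0, 0], [0, 0, 0.1], -1],
    [[0, 0, 0], [0, 0, 0.1], -1],
    [[0, 0, 0], [0, 0, 0], -1],
  ],
)

```text
time_s: 8.15
ee_pos: [0.5659, 0.2398, 0.1508]
eef_rot: [0.637, 0.771, 0.0, 0.0]
wrist_force: [0.7, -0.8, -0.2]
finger_gap: 0.0001
gripper_force: 0.0
```

jog_arm(
  commands=[
    [[0, 0, 0], [0, 0, 0.1], -1],
    [[0, 0, 0], [0, 0, 0.1], -1],
    [[0, 0, 0], [0, 0, 0], -1],
  ],
)

```text
time_s: 8.52
ee_pos: [0.5659, 0.2396, 0.1485]
eef_rot: [0.637, 0.771, -0.0, -0.0]
wrist_force: [0.3, -0.7, -0.0]
finger_gap: 0.0004
gripper_force: 0.0
```

jog_arm(
  commands=[
    [[0, 0, 0], [0, 0, 0.1], -1],
    [[0, 0, 0], [0, 0, 0], -1],
  ],
)

```text
time_s: 8.78
ee_pos: [0.5659, 0.2396, 0.1475]
eef_rot: [0.637, 0.771, -0.0, -0.0]
wrist_force: [-0.3, 0.2, -0.1]
finger_gap: 0.0006
gripper_force: 0.0
```

jog_arm(
  commands=[
    [[0, 0, 0], [0, 0, 0.1], -1],
    [[0, 0, 0], [0, 0, 0.1], -1],
    [[0, 0, 0], [0, 0, 0], -1],
  ],
)

```text
time_s: 9.15
ee_pos: [0.5659, 0.2396, 0.1455]
eef_rot: [0.637, 0.771, -0.0, -0.0]
wrist_force: [0.1, -0.0, -0.1]
finger_gap: 0.0007
gripper_force: 0.0
```

jog_arm(
  commands=[
    [[0, 0, 0], [0, 0, 0.1], -1],
    [[0, 0, 0], [0, 0, 0], -1],
  ],
)

```text
time_s: 9.4
ee_pos: [0.566, 0.2397, 0.1452]
eef_rot: [0.637, 0.771, 0.0, 0.0]
wrist_force: [-2.5, -1.1, 5.8]
finger_gap: 0.0006
gripper_force: 2.7
```

jog_arm(
  commands=[
    [[0, 0, 0], [0, 0, -1.5], -1],
    [[0, 0, 0], [-4.7, 0, 0], -1],
    [[0, 0, 0], [-4.7, 0, 0], -1],
    [[0, 0, 0], [-4.6, 0, 0], -1],
    [[0, 0, 0], [0, 0, 0.6], -1],
  ],
)

```text
time_s: 10.02
ee_pos: [0.5931, 0.0996, 0.1548]
eef_rot: [0.638, 0.77, 0.001, 0.001]
wrist_force: [-0.3, -0.1, -0.1]
finger_gap: 0.0005
gripper_force: 0.0
```

jog_arm(
  commands=[
    [[0, 0, 0], [0, 0, 0.1], -1],
    [[0, 0, 0], [0, 0, 0.1], -1],
    [[0, 0, 0], [0, 0, 0.1], -1],
    [[0, 0, 0], [0, 0, 0], -1],
  ],
)

```text
time_s: 10.52
ee_pos: [0.5922, 0.1027, 0.1507]
eef_rot: [0.637, 0.771, 0.0, -0.0]
wrist_force: [-0.0, -0.9, 0.9]
finger_gap: 0.0005
gripper_force: 0.0
```

jog_arm(
  commands=[
    [[0, 0, 0], [0, 0, 0.1], -1],
    [[0, 0, 0], [0, 0, 0.1], -1],
    [[0, 0, 0], [0, 0, 0], -1],
  ],
)

```text
time_s: 10.9
ee_pos: [0.5922, 0.1021, 0.1486]
eef_rot: [0.637, 0.771, -0.0, -0.0]
wrist_force: [-0.5, 0.9, -0.4]
finger_gap: 0.0006
gripper_force: 0.0
```

jog_arm(
  commands=[
    [[0, 0, 0], [0, 0, 0.1], -1],
    [[0, 0, 0], [0, 0, 0.1], -1],
    [[0, 0, 0], [0, 0, 0], -1],
  ],
)

```text
time_s: 11.28
ee_pos: [0.5922, 0.1021, 0.1466]
eef_rot: [0.637, 0.771, -0.0, -0.0]
wrist_force: [0.3, -0.1, 0.7]
finger_gap: 0.0003
gripper_force: 0.0
```

jog_arm(
  commands=[
    [[0, 0, 0], [0, 0, 0.1], -1],
    [[0, 0, 0], [0, 0, 0], -1],
  ],
)

```text
time_s: 11.52
ee_pos: [0.5922, 0.1021, 0.1456]
eef_rot: [0.637, 0.771, -0.0, -0.0]
wrist_force: [0.2, 0.2, 0.1]
finger_gap: 0.0007
gripper_force: 0.0
```

jog_arm(
  commands=[
    [[0, 0, 0], [0, 0, 0.1], -1],
    [[0, 0, 0], [0, 0, 0], -1],
  ],
)

```text
time_s: 11.78
ee_pos: [0.5922, 0.1021, 0.1446]
eef_rot: [0.637, 0.771, -0.0, -0.0]
wrist_force: [-0.2, -0.1, 0.3]
finger_gap: 0.0002
gripper_force: 0.0
```

jog_arm(
  commands=[
    [[0, 0, 0], [0, 0, 0.1], -1],
    [[0, 0, 0], [0, 0, 0], -1],
  ],
)

```text
time_s: 12.02
ee_pos: [0.5923, 0.1021, 0.1437]
eef_rot: [0.637, 0.771, 0.0, 0.0]
wrist_force: [-0.1, 0.1, 0.7]
finger_gap: 0.0008
gripper_force: 0.2
```

jog_arm(
  commands=[
    [[0, 0, 0], [0, 0, 0.1], -1],
    [[0, 0, 0], [0, 0, 0], -1],
  ],
)

```text
time_s: 12.28
ee_pos: [0.5924, 0.1022, 0.1435]
eef_rot: [0.637, 0.771, 0.0, 0.0]
wrist_force: [-2.9, -0.3, 8.4]
finger_gap: 0.0007
gripper_force: 4.3
```

Probing gives a stone middle of about 47.5 mm and a rise of about 0.7° towards the lever. Next I go over the mat and open the gripper.

jog_arm(
  commands=[
    [[0, 0, 0], [0, 0, -5], -1],
    [[0, 0, 0], [-4.6, -2.5, -2.1], 1],
    [[0, 0, 0], [-4.6, -2.5, -2.1], 1],
    [[0, 0, 0], [-4.6, -2.5, -2.1], 1],
    [[0, 0, 0], [-4.6, -2.5, -2.1], 1],
  ],
)

```text
time_s: 12.9
ee_pos: [0.5279, -0.0988, 0.2774]
eef_rot: [0.637, 0.771, 0.0, 0.0]
wrist_force: [-0.1, 0.1, 0.1]
finger_gap: 0.037
gripper_force: 0.0
```

jog_arm(
  commands=[
    [[0, 0, 0], [-4.6, -2.5, -2.1], 1],
    [[0, 0, 0], [0, 0, 0], 1],
    [[0, 0, 0], [0, 0, 0], 1],
  ],
)

```text
time_s: 13.28
ee_pos: [0.5128, -0.1469, 0.2972]
eef_rot: [0.637, 0.771, 0.0, -0.0]
wrist_force: [-0.8, 0.6, -0.4]
finger_gap: 0.067
gripper_force: 0.0
```

```bash
python3 - <<'E'
from h import *
np.set_printoptions(precision=4,suppress=True)
p=shot("wrist","w3"); s=env.read_state(); print(s["ee_pos"],s["finger_gap"],s["q"])
for l in ["block","mat","knife"]:
    for r in env.pinpoint(l,p)[:3]:
        w=world(p,r["position"]); print(l,round(r["conf"],2),w,pix(p,w).astype(int))
    for r in env.regions_of(l,p)[:2]:
        m=r["mask"].astype(np.uint8); c=max(cv2.findContours(m,0,2)[0],key=cv2.contourArea); b=cv2.minAreaRect(c); z={"block":.018,"mat":.004,"knife":.01}[l]
        P=np.array([back(p,uv,z)[:2] for uv in cv2.boxPoints(b)]); print(l,r["conf"],b,P.mean(0),[(np.linalg.norm(P[i]-P[i-1]).round(4),np.degrees(np.arctan2(*(P[i]-P[i-1])[::-1])).round(1)) for i in (1,2)])
q=shot("side","s3")
for l in ["lever_tip","hinge"]:
    for r in env.pinpoint(l,q)[:2]: print(l,r["conf"],world(q,r["position"]))
E
```

```text
[ 0.5129 -0.1464  0.297 ] 0.07129536022751201 [-0.3468  0.268   1.5753  0.0002  1.2993 -0.5369]
block 0.91 [ 0.4835 -0.3713 -0.0007] [270 338]
block 0.86 [ 0.3274 -0.2061 -0.0032] [157 196]
block 0.74 [ 0.5122 -0.1504  0.0088] [323 181]
block 0.97 ((267.1750183105469, 321.9507141113281), (25.488977432250977, 48.97882080078125), 88.31531524658203) [ 0.4765 -0.3334] [(np.float64(0.0592), np.float64(12.7)), (np.float64(0.0359), np.float64(-79.3))]
block 0.7 ((145.47531127929688, 199.2633056640625), (61.542633056640625, 80.3974609375), 5.355824947357178) [ 0.3235 -0.2056] [(np.float64(0.0937), np.float64(86.2)), (np.float64(0.0644), np.float64(5.3))]
mat 0.93 ((322.2055358886719, 174.38853454589844), (120.11743927001953, 134.75579833984375), 33.97654342651367) [ 0.5093 -0.1474] [(np.float64(0.1483), np.float64(64.9)), (np.float64(0.1286), np.float64(-22.0))]
knife 0.71 [ 0.639  -0.211  -0.0007] [418 247]
knife 0.79 ((475.708251953125, 198.0726776123047), (22.309513092041016, 164.82864379882812), 45.79942321777344) [ 0.6802 -0.1403] [(np.float64(0.1757), np.float64(59.4)), (np.float64(0.0257), np.float64(-30.2))]
lever_tip 0.51 [0.5457 0.3437 0.035 ]
hinge 0.67 [0.5579 0.2841 0.0289]
```

View pics/w3.png

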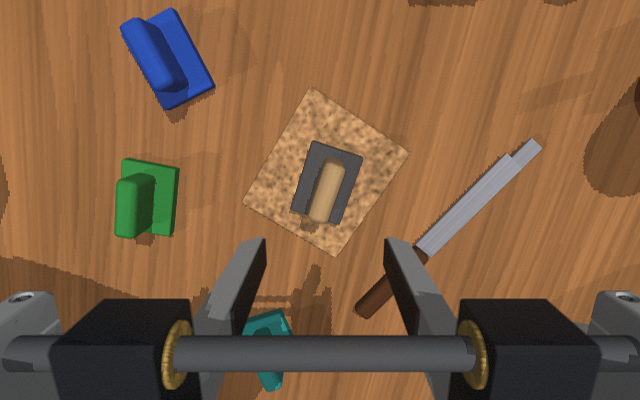

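The lever is shut. The block's plate corners are near (313,141), (362,157), (337,224) and (291,213). The mat corners are near (313,88), (408,153), (335,257) and (243,203).

```bash
python3 - <<'E'
from h import *
np.set_printoptions(precision=4,suppress=True)
im=cv2.imread("pics/w3.png"); p=shot("wrist"); hsv=cv2.cvtColor(im,cv2.COLOR_BGR2HSV)
m=((hsv[...,1]<70)&(hsv[...,2]<110)).astype(np.uint8); k=np.zeros_like(m); k[130:235,270:380]=1; m=cv2.morphologyEx(m*k,cv2.MORPH_OPEN,np.ones((3,3)))
pts=np.vstack([c for c in cv2.findContours(m,0,2)[0] if cv2.contourArea(c)>40]); h=cv2.convexHull(pts)[:,0]
P=np.array([back(p,uv+.5,.018)[:2] for uv in h]).astype(np.float32); c,s,a=cv2.minAreaRect(P*1000); B=cv2.boxPoints((c,s,a))
print("plate",c,s,a)
# mat corners
M=np.array([back(p,uv,.004)[:2] for uv in [(313,88),(408,153),(335,257),(243,203)]]); print("mat",M.mean(0),[(np.linalg.norm(M[i]-M[i-1]),np.degrees(np.arctan2(*(M[i]-M[i-1])[::-1]))) for i in range(4)])
# rib top centre line at z=.062
t=((hsv[...,0]>8)&(hsv[...,0]<25)&(hsv[...,1]>60)).astype(np.uint8)
poly=cv2.fillConvexPoly(np.zeros_like(t),h.astype(np.int32),1)
print([back(p,uv,.062)[:2] for uv in [(335,160),(320,218)]])
Q=np.array([back(p,uv,.018)[:2] for uv in [(313,141),(362,157),(337,224),(291,213)]]); print("corners",Q.mean(0),[(np.linalg.norm(Q[i]-Q[i-1]),np.degrees(np.arctan2(*(Q[i]-Q[i-1])[::-1]))) for i in range(4)])
E
```

```text
plate (515.0520629882812, -150.7123565673828) (79.77865600585938, 57.415016174316406) 82.4842758178711
mat [ 0.5123 -0.1478] [(np.float64(0.1487558563203679), np.float64(67.78748826837452)), (np.float64(0.12360152377733608), np.float64(-22.363781690523407)), (np.float64(0.14728297342149696), np.float64(-111.58174157397012)), (np.float64(0.12522783180897354), np.float64(158.31616555704835))]
[array([ 0.5165, -0.1164]), array([ 0.5132, -0.1751])]
corners [ 0.5144 -0.1515] [(np.float64(0.08292708647059505), np.float64(83.18243065053133)), (np.float64(0.05434813488362205), np.float64(-7.151201582961984)), (np.float64(0.07946415819330843), np.float64(-98.04838835980688)), (np.float64(0.05273535791200666), np.float64(176.6229779824427))]
```

jog_arm(
  commands=[
    [[0, 0, 9.2], [0, 0, 3], 1],
    [[0, 0, 9.2], [0, 0, 3], 1],
    [[0, 0, 0], [-0.4, 0.25, 3], 1],
    [[0, 0, 0], [0, 0, 3], 1],
    [[0, 0, 0], [0, 0, 2], 1],
  ],
)

```text
time_s: 14.45
ee_pos: [0.5145, -0.1515, 0.1563]
eef_rot: [0.752, 0.659, -0.0, -0.001]
wrist_force: [-0.2, -0.4, -0.6]
finger_gap: 0.094
gripper_force: 0.0
```

jog_arm(
  commands=[
    [[0, 0, 0], [0, 0, 0], 1],
    [[0, 0, 0], [0, 0, 0], 1],
  ],
)

```text
time_s: 14.7
ee_pos: [0.5151, -0.1517, 0.1586]
eef_rot: [0.752, 0.659, 0.0, 0.001]
wrist_force: [0.1, -0.3, -0.0]
finger_gap: 0.094
gripper_force: 0.0
```

```bash
python3 - <<'E'
from h import *
np.set_printoptions(precision=4,suppress=True)
p=shot("wrist","w4"); s=env.read_state(); print(s["ee_pos"],s["finger_gap"],s["wrist_force"])
r=R.from_quat(s["eef_rot"]).as_matrix(); print("yaw",np.degrees(np.arctan2(r[1,0],r[0,0])),"z",r[:,2],"pitch",np.degrees(r[2,0]))
E
```

```text
[ 0.5151 -0.1517  0.1587] 0.09442855682107441 [-0.2765  0.2839 -0.0573]
yaw 82.44824797259005 z [ 0.0015 -0.0006 -1.    ] pitch -0.020354820012316588
```

View pics/w4.png

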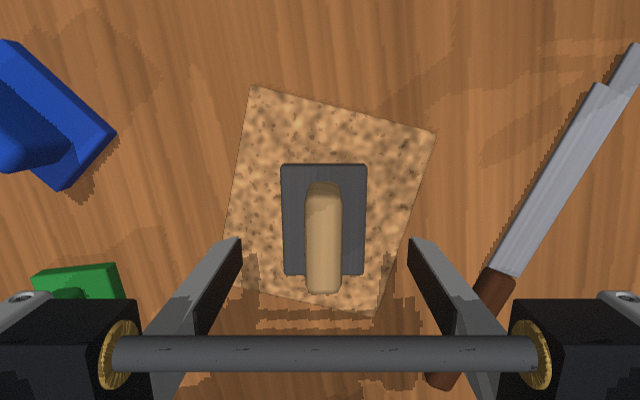

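```bash
python3 - <<'E'
from h import *
p=shot("wrist"); a=back(p,(324,164),.018); b=back(p,(324,276.5),.018); print(a,b,(a+b)/2,np.linalg.norm(a-b))
l=back(p,(281,200),.018); r=back(p,(366.5,200),.018); print(l,r,(l+r)/2,np.linalg.norm(l-r))
M=[back(p,uv,.004) for uv in [(251,85),(437,132),(376,317),(222,278)]]; print((M[0]+M[2])/2,np.linalg.norm(M[0]-M[1]),np.linalg.norm(M[1]-M[2]))
E
```

```text
[ 0.52021578 -0.11014281  0.018     ] [ 0.50933237 -0.19144162  0.018     ] [ 0.51477408 -0.15079221  0.018     ] 0.0820240600119832
[ 0.48814137 -0.1306245   0.018     ] [ 0.54544864 -0.13830061  0.018     ] [ 0.516795   -0.13446255  0.018     ] 0.05781907520005238
[ 0.51204537 -0.14723893  0.004     ] 0.12828124794403983 0.14926616722430003
```

jog_arm(
  commands=[
    [[0, 0, 0], [0, 0, 2], 1],
    [[0, 0, 0], [0, 0, 1.4], 1],
    [[0, 0, 0], [0, 0, 0.5], 1],
    [[0, 0, 0], [0, 0, 0], 1],
    [[0, 0, 0], [0, 0, 0], -1],
  ],
  grip_force=10,
)

```text
time_s: 15.42
ee_pos: [0.515, -0.1516, 0.1192]
eef_rot: [0.752, 0.659, 0.0, 0.0]
wrist_force: [0.2, 0.3, -0.0]
finger_gap: 0.0871
gripper_force: 0.0
```

jog_arm(
  commands=[
    [[0, 0, 0], [0, 0, 0], -1],
    [[0, 0, 0], [0, 0, 0], -1],
    [[0, 0, 0], [0, 0, 0], -1],
    [[0, 0, 0], [0, 0, 0], -1],
    [[0, 0, 0], [0, 0, 0], -1],
  ],
)

```text
time_s: 16.05
ee_pos: [0.5147, -0.1516, 0.1186]
eef_rot: [0.752, 0.659, -0.0, 0.0]
wrist_force: [-0.4, -0.2, 0.3]
finger_gap: 0.0376
gripper_force: 0.0
```

jog_arm(
  commands=[
    [[0, 0, 0], [0, 0, 0], -1],
    [[0, 0, 0], [0, 0, 0], -1],
    [[0, 0, 0], [0, 0, 0], -1],
  ],
  grip_force=55,
)

```text
time_s: 16.42
ee_pos: [0.5147, -0.1515, 0.1186]
eef_rot: [0.752, 0.659, -0.0, -0.0]
wrist_force: [-0.5, -0.2, 0.7]
finger_gap: 0.0217
gripper_force: 55.0
```

jog_arm(
  commands=[
    [[0, 0, 0], [0, 0, -1], -1],
    [[0, 0, 0], [0, 0, -3], -1],
    [[0, 0, 0], [0, 0, -4], -1],
    [[0, 0, 0], [0, 0, -4], -1],
    [[0, 0, 0], [0, 0, -1], -1],
  ],
)

```text
time_s: 17.05
ee_pos: [0.5151, -0.1517, 0.2511]
eef_rot: [0.752, 0.659, 0.001, 0.002]
wrist_force: [0.5, 0.9, -4.3]
finger_gap: 0.0216
gripper_force: 55.0
```

```bash
python3 - <<'E'
from h import *
F=[]
for i in range(8):
    shot("wrist"); s=env.read_state(); F.append(s["wrist_force"]); 
    if i>5: print(s["ee_pos"],s["finger_gap"])
print(np.mean(F,0),np.array(F)[:,2].round(2), s["torque"])
plan([.5692,.2178,.22],down(100.9,.7),9)
E
```

```text
[ 0.5144332  -0.15146456  0.24720627] 0.021681723293789163
[ 0.51452189 -0.15150063  0.24749015] 0.021903878510025652
[-0.02706099 -0.17362132 -3.78434637] [-3.13 -4.57 -4.13 -3.93 -3.16 -3.18 -3.83 -4.35] [-0.0958447   0.08669758  0.00200317]
turn/row [ 0.    0.07 -2.05] len/row mm 41.6
0 [4.15 0.06 0.31]
1 [4.14 0.21 0.31]
2 [4.13 0.36 0.32]
3 [4.12 0.51 0.32]
4 [4.09 0.65 0.33]
5 [4.07 0.8  0.33]
6 [4.04 0.95 0.34]
7 [4.   1.09 0.34]
8 [3.96 1.23 0.35]
```

jog_arm(
  commands=[
    [[0, 0, -2.05], [4.15, 0.06, 0.3], -1],
    [[0, 0, -2.05], [4.14, 0.21, 0.3], -1],
    [[0, 0, -2.05], [4.13, 0.36, 0.3], -1],
    [[0, 0, -2.05], [4.12, 0.51, 0.3], -1],
    [[0, 0, -2.05], [4.09, 0.65, 0.3], -1],
  ],
)

```text
time_s: 18.08
ee_pos: [0.545, 0.0549, 0.2329]
eef_rot: [0.69, 0.724, -0.0, -0.0]
wrist_force: [0.8, -0.8, -3.3]
finger_gap: 0.0218
gripper_force: 55.0
```

jog_arm(
  commands=[
    [[0, 0, -2.05], [4.07, 0.8, 0.3], -1],
    [[0, 0, -2.05], [4.04, 0.95, 0.3], -1],
    [[0, 0, -2.05], [4.0, 1.1, 0.3], -1],
    [[0, 0, -2.0], [3.96, 1.23, 0.3], -1],
    [[0, 0.7, 0], [0, 0, 0], -1],
  ],
)

```text
time_s: 18.7
ee_pos: [0.5691, 0.2201, 0.2203]
eef_rot: [0.636, 0.772, 0.003, -0.005]
wrist_force: [-0.2, -0.6, -4.5]
finger_gap: 0.0216
gripper_force: 55.0
```

jog_arm(
  commands=[
    [[0, 0, 0], [0, 0, 0], -1],
    [[0, 0, 0], [0, 0, 0], -1],
    [[0, 0, 0], [0, 0, 0], -1],
  ],
)

```text
time_s: 19.08
ee_pos: [0.5696, 0.217, 0.2218]
eef_rot: [0.637, 0.77, 0.004, -0.005]
wrist_force: [0.2, -0.3, -4.1]
finger_gap: 0.0214
gripper_force: 55.0
```

```bash
cat >> h.py <<'E'
def st(C=(.5783,.1707),yaw=100.9):
    s=env.read_state(); r=R.from_quat(s["eef_rot"]).as_matrix(); b=s["ee_pos"]+r[:,2]*.1146-np.r_[C,0]
    y=np.radians(yaw); u=np.array([np.cos(y),np.sin(y),0]); v=np.array([np.sin(y),-np.cos(y),0])
    print("t",s["time_s"],"block x_h %.2f v %.2f z %.2f mm"%(b@u*1e3,b@v*1e3,b[2]*1e3),"surf %.2f"%(47.46+b@u*12.2),"yaw %.2f pitch %.2f roll %.2f"%tuple(np.degrees([np.arctan2(r[1,0],r[0,0]),r[2,0],r[2,1]])),"F",s["wrist_force"].round(2),"T tool",(r.T@s["torque"]).round(3),"gap",round(s["finger_gap"],4))
E
python3 -c "
from h import *
st();shot('side');st();shot('wrist','w5');st()"
```

```text
t 19.075 block x_h 48.47 v 0.24 z 107.20 mm surf 48.05 yaw 100.79 pitch 0.69 roll 0.01 F [ 0.25 -0.27 -4.08] T tool [ 0.027 -0.064 -0.024] gap 0.0214
t 19.125 block x_h 48.59 v 0.24 z 107.17 mm surf 48.05 yaw 100.80 pitch 0.69 roll 0.01 F [-0.93 -0.07 -4.85] T tool [ 0.114 -0.069 -0.006] gap 0.0213
t 19.175 block x_h 48.74 v 0.27 z 107.20 mm surf 48.05 yaw 100.81 pitch 0.70 roll 0.01 F [ 0.86  0.65 -3.66] T tool [ 0.012 -0.072  0.065] gap 0.0215
```

View pics/w5.png

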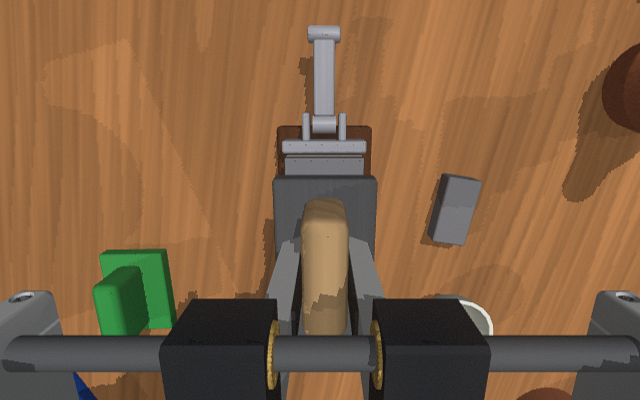

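The lever is shut, with its roll at (324,33). The block's plate (273–377) is centred over the stone and in line with it. I lower it gently now.

jog_arm(
  commands=[
    [[0, 0, 0], [-0.05, 0, 2.5], -1],
    [[0, 0, 0], [0, 0, 2], -1],
    [[0, 0, 0], [0, 0, 0.8], -1],
    [[0, 0, 0], [0, 0, 0.2], -1],
    [[0, 0, 0], [0, 0, 0], -1],
  ],
)

```text
time_s: 19.8
ee_pos: [0.5697, 0.2179, 0.1673]
eef_rot: [0.637, 0.771, 0.004, -0.004]
wrist_force: [-0.0, -0.6, -3.8]
finger_gap: 0.0215
gripper_force: 55.0
```

jog_arm(
  commands=[
    [[0, 0, 0], [0, 0, 0.1], -1],
    [[0, 0, 0], [0, 0, 0.05], -1],
    [[0, 0, 0], [0, 0, 0.0], -1],
  ],
)

```text
time_s: 20.18
ee_pos: [0.5695, 0.2179, 0.1653]
eef_rot: [0.637, 0.771, 0.004, -0.005]
wrist_force: [0.2, -0.2, -4.3]
finger_gap: 0.0218
gripper_force: 55.0
```

```bash
python3 -c "
from h import *
st();shot('side');st();shot('side');st()"
```

```text
t 20.175 block x_h 49.38 v 0.29 z 50.69 mm surf 48.06 yaw 100.85 pitch 0.70 roll 0.01 F [ 0.2  -0.17 -4.32] T tool [ 0.03  -0.082  0.03 ] gap 0.0218
t 20.225 block x_h 49.38 v 0.29 z 50.64 mm surf 48.06 yaw 100.85 pitch 0.70 roll 0.01 F [-0.22 -0.88 -4.11] T tool [ 0.02  -0.077 -0.021] gap 0.022
t 20.275 block x_h 49.37 v 0.29 z 50.63 mm surf 48.06 yaw 100.85 pitch 0.70 roll 0.01 F [ 0.36 -0.29 -4.23] T tool [ 0.075 -0.025  0.046] gap 0.0219
```

jog_arm(
  commands=[
    [[0, 0, 0], [0, 0, 0.1], -1],
    [[0, 0, 0], [0, 0, 0.1], -1],
    [[0, 0, 0], [0, 0, 0.0], -1],
  ],
)

```text
time_s: 20.65
ee_pos: [0.5694, 0.2179, 0.163]
eef_rot: [0.637, 0.771, 0.004, -0.005]
wrist_force: [0.5, -0.5, -3.5]
finger_gap: 0.0218
gripper_force: 55.0
```

jog_arm(
  commands=[
    [[0, 0, 0], [0, 0, 0.05], -1],
    [[0, 0, 0], [0, 0, 0.0], -1],
  ],
)

```text
time_s: 20.9
ee_pos: [0.5695, 0.2179, 0.1626]
eef_rot: [0.637, 0.771, 0.004, -0.005]
wrist_force: [-0.3, 0.6, -4.6]
finger_gap: 0.0218
gripper_force: 55.0
```

jog_arm(
  commands=[
    [[0, 0, 0], [0, 0, 0.05], -1],
    [[0, 0, 0], [0, 0, 0.0], -1],
  ],
)

```text
time_s: 21.15
ee_pos: [0.5695, 0.2179, 0.1622]
eef_rot: [0.637, 0.771, 0.004, -0.005]
wrist_force: [0.3, -0.4, -4.2]
finger_gap: 0.0218
gripper_force: 55.0
```

jog_arm(
  commands=[
    [[0, 0, 0], [0, 0, 0.05], -1],
    [[0, 0, 0], [0, 0, 0.0], -1],
  ],
)

```text
time_s: 21.4
ee_pos: [0.5695, 0.2179, 0.1621]
eef_rot: [0.637, 0.771, 0.004, -0.005]
wrist_force: [-2.9, -1.4, 3.5]
finger_gap: 0.0217
gripper_force: 55.0
```

jog_arm(
  commands=[
    [[0, 0, 0], [0, 0, 0.05], -1],
    [[0, 0, 0], [0, 0, 0.0], -1],
  ],
)

```text
time_s: 21.65
ee_pos: [0.5695, 0.2179, 0.162]
eef_rot: [0.637, 0.771, 0.004, -0.005]
wrist_force: [-5.5, -0.6, 7.6]
finger_gap: 0.0215
gripper_force: 55.0
```

```bash
python3 -c "
from h import *
st();shot('side');st();shot('side');st()"
```

```text
t 21.65 block x_h 49.45 v 0.39 z 47.44 mm surf 48.06 yaw 100.85 pitch 0.70 roll 0.03 F [-5.53 -0.61  7.63] T tool [ 1.192 -0.269  0.046] gap 0.0215
t 21.7 block x_h 49.48 v 0.38 z 47.43 mm surf 48.06 yaw 100.85 pitch 0.70 roll 0.03 F [-4.82 -0.7   8.88] T tool [ 1.175 -0.314  0.008] gap 0.0219
t 21.75 block x_h 49.47 v 0.39 z 47.45 mm surf 48.06 yaw 100.85 pitch 0.70 roll 0.03 F [-5.13 -0.41  8.86] T tool [ 1.141 -0.263  0.08 ] gap 0.0212
```

Contact at about 12 N. The moment suggests the bearing is biased towards the far end and there is some sideways strain, so I trim the pitch and relieve the side load before the stroke.

jog_arm(
  commands=[
    [[0, -0.2, 0], [0, -0.05, 0], -1],
    [[0, 0, 0], [0, 0, 0], -1],
  ],
)

```text
time_s: 22.0
ee_pos: [0.5693, 0.2181, 0.162]
eef_rot: [0.637, 0.771, 0.004, -0.003]
wrist_force: [-1.6, 0.4, 4.8]
finger_gap: 0.0215
gripper_force: 55.0
```

```bash
cat >> h.py <<'E'
def avg(n=5,w=4.1):
    A=[]
    for i in range(n):
        shot("side"); s=env.read_state(); r=R.from_quat(s["eef_rot"]).as_matrix(); A.append(np.r_[r.T@s["wrist_force"],r.T@s["torque"]])
    A=np.array(A); a=A.mean(0); N=-a[2]+w; rz=.215
    print("F tool",a[:3].round(2),"sd",A.std(0)[:3].round(2),"T",a[3:].round(3),"N %.1f"%N,"rx mm %.1f ry %.1f"%(1e3*(a[4]+.068-rz*a[0])/N,-1e3*(a[3]-.04+rz*a[1])/N)); st()
E
python3 -c "
from h import *
avg()"
```

```text
F tool [ 0.88 -1.36 -5.61] sd [0.32 0.11 0.65] T [0.528 0.405 0.009] N 9.7 rx mm 29.2 ry -20.1
t 22.25 block x_h 49.34 v 0.33 z 47.44 mm surf 48.06 yaw 100.84 pitch 0.54 roll 0.10 F [-1.46  0.65  6.1 ] T tool [ 0.52   0.443 -0.038] gap 0.0214
```

jog_arm(
  commands=[
    [[0.08, 0.09, 0], [0, -0.02, 0.02], -1],
    [[0, 0, 0], [0, 0, 0], -1],
  ],
)

```text
time_s: 22.5
ee_pos: [0.5694, 0.218, 0.162]
eef_rot: [0.637, 0.771, 0.004, -0.004]
wrist_force: [-0.5, 0.6, 6.2]
finger_gap: 0.0214
gripper_force: 55.0
```

```bash
python3 -c "
from h import *
avg()"
```

```text
F tool [ 0.86 -0.17 -6.31] sd [0.53 0.22 0.3 ] T [0.233 0.072 0.009] N 10.4 rx mm -4.3 ry -15.1
t 22.75 block x_h 49.37 v 0.30 z 47.48 mm surf 48.06 yaw 100.85 pitch 0.62 roll 0.07 F [-0.55  1.08  6.25] T tool [ 0.191  0.09  -0.012] gap 0.0215
```

jog_arm(
  commands=[
    [[0.08, 0, 0], [0, 0, 0.02], -1],
    [[0, -0.03, 0], [-0.1, 0, 0], -1],
    [[0, 0, 0], [-0.2, 0, 0], -1],
    [[0, 0, 0], [-0.2, 0, 0], -1],
  ],
)

```text
time_s: 23.25
ee_pos: [0.5702, 0.2139, 0.162]
eef_rot: [0.637, 0.771, 0.004, -0.004]
wrist_force: [-1.6, 6.1, 7.9]
finger_gap: 0.0212
gripper_force: 55.0
```

```bash
cat >> h.py <<'E'
def now(w=4.1,rz=.215):
    s=env.read_state(); r=R.from_quat(s["eef_rot"]).as_matrix(); f=r.T@s["wrist_force"]; t=r.T@s["torque"]; N=-f[2]+w
    print("N %.1f Fx %.1f Fy %.1f rx %.1f ry %.1f"%(N,f[0],f[1],1e3*(t[1]+.068-rz*f[0])/N,-1e3*(t[0]-.04+rz*f[1])/N)); st()
E
python3 -c "
from h import *
now()"
```

```text
N 11.9 Fx 6.4 Fy -0.4 rx -13.1 ry 4.3
t 23.25 block x_h 45.27 v 0.28 z 47.41 mm surf 48.01 yaw 100.87 pitch 0.66 roll 0.02 F [-1.63  6.13  7.87] T tool [0.085 1.156 0.019] gap 0.0212
```

jog_arm(
  commands=[
    [[0, -0.04, 0], [-0.2, 0, 0], -1],
    [[0, 0, 0], [-0.2, 0, 0], -1],
    [[0, 0, 0], [-0.2, 0, 0], -1],
    [[0, 0, 0], [-0.2, 0, 0], -1],
  ],
)

```text
time_s: 23.75
ee_pos: [0.5717, 0.206, 0.1619]
eef_rot: [0.637, 0.771, 0.004, -0.004]
wrist_force: [-1.2, 7.2, 6.9]
finger_gap: 0.0217
gripper_force: 55.0
```

```bash
python3 -c "
from h import *
now()"
```

```text
N 11.0 Fx 7.4 Fy 0.2 rx -24.4 ry -5.6
t 23.75 block x_h 37.17 v 0.28 z 47.34 mm surf 47.91 yaw 100.86 pitch 0.62 roll 0.02 F [-1.18  7.2   6.94] T tool [0.058 1.249 0.004] gap 0.0217
```

jog_arm(
  commands=[
    [[0, -0.03, 0], [-0.2, 0, 0.005], -1],
    [[0, 0, 0], [-0.2, 0, 0], -1],
    [[0, 0, 0], [-0.2, 0, 0], -1],
    [[0, 0, 0], [-0.2, 0, 0], -1],
  ],
)

```text
time_s: 24.25
ee_pos: [0.5732, 0.1982, 0.1618]
eef_rot: [0.637, 0.771, 0.003, -0.004]
wrist_force: [-1.8, 7.3, 6.7]
finger_gap: 0.0218
gripper_force: 55.0
```

```bash
python3 -c "
from h import *
now()"
```

```text
N 10.8 Fx 7.5 Fy -0.4 rx -17.3 ry 2.4
t 24.25 block x_h 29.12 v 0.27 z 47.24 mm surf 47.82 yaw 100.86 pitch 0.60 roll 0.02 F [-1.8   7.26  6.73] T tool [1.000e-01 1.367e+00 1.000e-03] gap 0.0218
```

jog_arm(
  commands=[
    [[0, -0.03, 0], [-0.2, 0, 0.01], -1],
    [[0, 0, 0], [-0.2, 0, 0.005], -1],
    [[0, 0, 0], [-0.2, 0, 0], -1],
    [[0, 0, 0], [-0.2, 0, 0], -1],
  ],
)

```text
time_s: 24.75
ee_pos: [0.5748, 0.1904, 0.1617]
eef_rot: [0.637, 0.771, 0.003, -0.004]
wrist_force: [-0.6, 8.0, 8.6]
finger_gap: 0.0215
gripper_force: 55.0
```

```bash
python3 -c "
from h import *
now()"
```

```text
N 12.6 Fx 8.0 Fy 0.9 rx -8.5 ry -21.6
t 24.75 block x_h 21.15 v 0.34 z 47.13 mm surf 47.72 yaw 100.86 pitch 0.57 roll 0.04 F [-0.64  7.95  8.62] T tool [ 0.125  1.548 -0.027] gap 0.0215
```

jog_arm(
  commands=[
    [[0.02, -0.01, 0], [-0.2, 0, 0], -1],
    [[0, 0, 0], [-0.2, 0, 0], -1],
    [[0, 0, 0], [-0.2, 0, 0], -1],
    [[0, 0, 0], [-0.2, 0, 0], -1],
  ],
)

```text
time_s: 25.25
ee_pos: [0.5763, 0.1825, 0.1616]
eef_rot: [0.637, 0.771, 0.003, -0.004]
wrist_force: [-0.9, 7.8, 8.4]
finger_gap: 0.0219
gripper_force: 55.0
```

```bash
python3 -c "
from h import *
now()"
```

```text
N 12.5 Fx 7.9 Fy 0.6 rx -2.8 ry -14.0
t 25.25 block x_h 13.14 v 0.30 z 47.04 mm surf 47.62 yaw 100.86 pitch 0.56 roll 0.01 F [-0.93  7.81  8.43] T tool [0.094 1.601 0.036] gap 0.0219
```

jog_arm(
  commands=[
    [[0, 0, 0], [-0.2, 0, 0], -1],
    [[0, 0, 0], [-0.2, 0, 0], -1],
    [[0, 0, 0], [-0.2, 0, 0], -1],
    [[0, 0, 0], [-0.2, 0, 0], -1],
    [[0, 0, 0], [-0.2, 0, 0], -1],
  ],
)

```text
time_s: 25.88
ee_pos: [0.5782, 0.1727, 0.1615]
eef_rot: [0.637, 0.771, 0.003, -0.004]
wrist_force: [-1.7, 7.4, 7.6]
finger_gap: 0.0217
gripper_force: 55.0
```

```bash
python3 -c "
from h import *
now()"
```

```text
N 11.6 Fx 7.6 Fy -0.3 rx 8.3 ry 0.1
t 25.875 block x_h 3.13 v 0.28 z 46.95 mm surf 47.50 yaw 100.87 pitch 0.56 roll 0.01 F [-1.71  7.36  7.57] T tool [0.102 1.669 0.039] gap 0.0217
```

jog_arm(
  commands=[
    [[0, 0.01, 0], [-0.2, 0, 0.005], -1],
    [[0, 0, 0], [-0.2, 0, 0], -1],
    [[0, 0, 0], [-0.2, 0, 0], -1],
    [[0, 0, 0], [-0.2, 0, 0], -1],
    [[0, 0, 0], [-0.2, 0, 0], -1],
  ],
)

```text
time_s: 26.5
ee_pos: [0.5801, 0.1629, 0.1614]
eef_rot: [0.637, 0.771, 0.003, -0.004]
wrist_force: [-0.6, 6.5, 6.7]
finger_gap: 0.0218
gripper_force: 55.0
```

```bash
python3 -c "
from h import *
now()"
```

```text
N 10.7 Fx 6.5 Fy 0.7 rx 34.3 ry -23.6
t 26.5 block x_h -6.87 v 0.30 z 46.81 mm surf 47.38 yaw 100.86 pitch 0.57 roll 0.01 F [-0.56  6.46  6.7 ] T tool [ 0.149  1.7   -0.018] gap 0.0218
```

jog_arm(
  commands=[
    [[0, 0.04, 0], [-0.2, 0, 0.01], -1],
    [[0, 0, 0], [-0.2, 0, 0.005], -1],
    [[0, 0, 0], [-0.2, 0, 0], -1],
    [[0, 0, 0], [-0.2, 0, 0], -1],
  ],
)

```text
time_s: 27.0
ee_pos: [0.5816, 0.1551, 0.1613]
eef_rot: [0.637, 0.771, 0.004, -0.004]
wrist_force: [-0.5, 7.3, 9.1]
finger_gap: 0.0217
gripper_force: 55.0
```

```bash
python3 -c "
from h import *
now()"
```

```text
N 13.1 Fx 7.3 Fy 0.9 rx 14.6 ry -22.9
t 27.0 block x_h -14.76 v 0.36 z 46.72 mm surf 47.28 yaw 100.86 pitch 0.61 roll 0.02 F [-0.47  7.26  9.09] T tool [0.146 1.695 0.007] gap 0.0217
```

jog_arm(
  commands=[
    [[0.03, 0.03, 0], [-0.2, 0, -0.005], -1],
    [[0, 0, 0], [-0.2, 0, 0], -1],
    [[0, 0, 0], [-0.2, 0, 0], -1],
    [[0, 0, 0], [-0.2, 0, 0], -1],
  ],
)

```text
time_s: 27.5
ee_pos: [0.5831, 0.1471, 0.1612]
eef_rot: [0.637, 0.771, 0.003, -0.004]
wrist_force: [-1.2, 7.7, 7.4]
finger_gap: 0.0215
gripper_force: 55.0
```

```bash
python3 -c "
from h import *
now()"
```

```text
N 11.4 Fx 7.9 Fy 0.3 rx -4.5 ry -2.3
t 27.5 block x_h -22.78 v 0.26 z 46.60 mm surf 47.18 yaw 100.86 pitch 0.63 roll -0.01 F [-1.16  7.72  7.43] T tool [-0.002  1.577  0.015] gap 0.0215
```

jog_arm(
  commands=[
    [[0, 0, 0], [-0.2, 0, 0.005], -1],
    [[0, 0, 0], [-0.2, 0, 0], -1],
    [[0, 0, 0], [-0.2, 0, 0], -1],
    [[0, 0, 0], [-0.2, 0, 0], -1],
    [[0, 0, 0], [-0.2, 0, 0], -1],
  ],
)

```text
time_s: 28.12
ee_pos: [0.585, 0.1373, 0.1611]
eef_rot: [0.637, 0.771, 0.003, -0.004]
wrist_force: [-2.0, 7.7, 8.1]
finger_gap: 0.0218
gripper_force: 55.0
```

```bash
python3 -c "
from h import *
now()"
```

```text
N 12.1 Fx 8.0 Fy -0.5 rx 2.6 ry 11.3
t 28.125 block x_h -32.76 v 0.26 z 46.49 mm surf 47.06 yaw 100.87 pitch 0.63 roll -0.01 F [-2.    7.72  8.08] T tool [0.014 1.694 0.017] gap 0.0218
```

jog_arm(
  commands=[
    [[0, 0.01, 0], [-0.2, 0, 0], -1],
    [[0, 0, 0], [-0.2, 0, 0.003], -1],
    [[0, 0, 0], [-0.2, 0, 0], -1],
    [[0, 0, 0], [-0.2, 0, 0], -1],
    [[0, 0, 0], [-0.2, 0, 0], -1],
  ],
)

```text
time_s: 28.75
ee_pos: [0.5869, 0.1275, 0.161]
eef_rot: [0.637, 0.771, 0.003, -0.004]
wrist_force: [-1.4, 7.2, 8.0]
finger_gap: 0.022
gripper_force: 55.0
```

```bash
python3 -c "
from h import *
now()"
```

```text
N 12.0 Fx 7.5 Fy -0.0 rx 6.5 ry -1.4
t 28.75 block x_h -42.73 v 0.27 z 46.36 mm surf 46.94 yaw 100.86 pitch 0.64 roll -0.01 F [-1.41  7.23  7.95] T tool [ 0.062  1.613 -0.035] gap 0.022
```

jog_arm(
  commands=[
    [[0, 0, 0], [-0.2, 0, 0], -1],
    [[0, 0, 0], [-0.2, 0, 0], -1],
    [[0, 0, 0], [-0.2, 0, 0], -1],
    [[0, 0, 0], [-0.2, 0, 0], -1],
  ],
)

```text
time_s: 29.25
ee_pos: [0.5884, 0.1196, 0.1608]
eef_rot: [0.637, 0.771, 0.003, -0.004]
wrist_force: [-1.4, 7.8, 8.2]
finger_gap: 0.0218
gripper_force: 55.0
```

```bash
python3 -c "
from h import *
now()"
```

```text
N 12.2 Fx 8.0 Fy 0.1 rx 4.3 ry -3.3
t 29.25 block x_h -50.77 v 0.21 z 46.23 mm surf 46.84 yaw 100.86 pitch 0.64 roll -0.02 F [-1.4   7.79  8.19] T tool [0.061 1.704 0.032] gap 0.0218
```

jog_arm(
  commands=[
    [[0, 0, 0], [0, 0, -0.4], -1],
    [[0, 0, 0], [0, 0, -1.5], -1],
    [[0, 0, 0], [0, 0, -3], -1],
    [[0, 0, 0], [0, 0, -2], -1],
    [[0, 0, 0], [0, 0, 0], -1],
  ],
)

```text
time_s: 29.88
ee_pos: [0.5886, 0.1179, 0.2303]
eef_rot: [0.637, 0.771, 0.003, -0.004]
wrist_force: [-0.3, -0.8, -3.7]
finger_gap: 0.0222
gripper_force: 55.0
```

```bash
python3 -c "
from h import *
now()
plan([.512,-.147,.225],down(68),8)"
```

```text
N 0.4 Fx -0.7 Fy -0.4 rx 577.8 ry 319.7
t 29.875 block x_h -52.73 v 0.05 z 115.68 mm surf 46.82 yaw 100.84 pitch 0.52 roll -0.04 F [-0.31 -0.78 -3.74] T tool [ 0.019 -0.014 -0.02 ] gap 0.0222
turn/row [-0.02 -0.06  4.11] len/row mm 34.5
0 [-3.07 -1.56  0.04]
1 [-3.18 -1.34  0.04]
2 [-3.26 -1.11  0.04]
3 [-3.34 -0.87  0.05]
4 [-3.39 -0.63  0.05]
5 [-3.43 -0.39  0.05]
6 [-3.44 -0.14  0.06]
7 [-3.45  0.11  0.06]
```

jog_arm(
  commands=[
    [[0, -0.1, 4.1], [-3.07, -1.56, 0], -1],
    [[0, -0.1, 4.1], [-3.18, -1.34, 0], -1],
    [[0, -0.1, 4.1], [-3.26, -1.11, 0], -1],
    [[0, -0.1, 4.1], [-3.34, -0.87, 0], -1],
    [[0, -0.1, 4.1], [-3.39, -0.63, 0], -1],
  ],
)

```text
time_s: 30.5
ee_pos: [0.5397, -0.0487, 0.2269]
eef_rot: [0.765, 0.644, -0.003, -0.002]
wrist_force: [0.1, -0.2, -3.5]
finger_gap: 0.0216
gripper_force: 55.0
```

jog_arm(
  commands=[
    [[0, 0, 4.1], [-3.43, -0.39, 0], -1],
    [[0, 0, 4.1], [-3.44, -0.14, 0], -1],
    [[0, 0, 4.2], [-3.45, 0.11, 0], -1],
    [[0, 0, 0], [0, 0, 0], -1],
    [[0, 0, 0], [0, 0, 0], -1],
  ],
)

```text
time_s: 31.12
ee_pos: [0.5116, -0.1467, 0.2274]
eef_rot: [0.829, 0.559, -0.002, -0.002]
wrist_force: [0.0, 0.5, -4.4]
finger_gap: 0.0219
gripper_force: 55.0
```

```bash
python3 -c "
from h import *
shot('wrist','w6');now();print(env.read_state()['ee_pos'])
plan([.5117,-.148,.125],down(68),4)"
```

```text
N -0.0 Fx 0.3 Fy -0.0 rx 1887.0 ry -516.0
t 31.175 block x_h -298.66 v -125.96 z 112.97 mm surf 43.82 yaw 68.01 pitch -0.11 roll -0.32 F [ 0.07  0.29 -4.13] T tool [ 0.027 -0.066  0.012] gap 0.0217
[ 0.51176143 -0.14642026  0.22756484]
turn/row [-0.08  0.03  0.  ] len/row mm 25.6
0 [-0.03  0.03  2.56]
1 [-0.03  0.02  2.56]
2 [-0.03  0.02  2.56]
3 [-0.04  0.02  2.56]
```

View pics/w6.png

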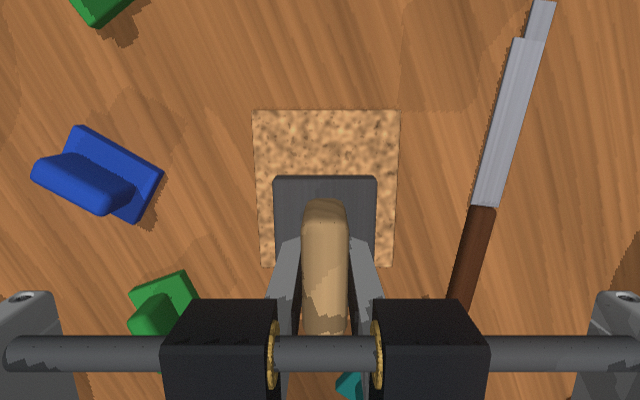

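The block is squarely over the middle of the mat (mat columns 252–400, block 273–377). I lower it.

jog_arm(
  commands=[
    [[-0.32, 0.12, 0], [-0.1, 0.05, 3], -1],
    [[0, 0, 0], [0, 0, 3], -1],
    [[0, 0, 0], [0, 0, 2.5], -1],
    [[0, 0, 0], [0, 0, 1.5], -1],
    [[0, 0, 0], [0, 0, 0], -1],
  ],
)

```text
time_s: 31.8
ee_pos: [0.5116, -0.1477, 0.1273]
eef_rot: [0.829, 0.559, -0.0, -0.0]
wrist_force: [1.0, 0.4, -3.6]
finger_gap: 0.0216
gripper_force: 55.0
```

jog_arm(
  commands=[
    [[0, 0, 0], [0, 0, 0.2], -1],
    [[0, 0, 0], [0, 0, 0.2], -1],
    [[0, 0, 0], [0, 0, 0], -1],
    [[0, 0, 0], [0, 0, 0], -1],
  ],
)

```text
time_s: 32.3
ee_pos: [0.5117, -0.1482, 0.1242]
eef_rot: [0.829, 0.559, 0.0, 0.0]
wrist_force: [0.4, -0.3, -3.8]
finger_gap: 0.0217
gripper_force: 55.0
```

```bash
python3 -c "
from h import *
now();print(env.read_state()['ee_pos'])"
```

```text
N 0.3 Fx -0.1 Fy 0.5 rx 66.8 ry -417.3
t 32.3 block x_h -300.67 v -125.56 z 9.61 mm surf 43.79 yaw 67.95 pitch -0.00 roll 0.06 F [ 0.42 -0.33 -3.8 ] T tool [ 0.055 -0.079 -0.081] gap 0.0217
[ 0.51174711 -0.14823741  0.12420832]
```

Still 5.6 mm to go.

jog_arm(
  commands=[
    [[0, 0, 0], [0, 0, 0.2], -1],
    [[0, 0, 0], [0, 0, 0.2], -1],
    [[0, 0, 0], [0, 0, 0.1], -1],
    [[0, 0, 0], [0, 0, 0], -1],
  ],
)

```text
time_s: 32.8
ee_pos: [0.5117, -0.1482, 0.1189]
eef_rot: [0.829, 0.559, 0.0, 0.0]
wrist_force: [0.8, -0.0, -4.7]
finger_gap: 0.0216
gripper_force: 55.0
```

jog_arm(
  commands=[
    [[0, 0, 0], [0, 0, 0.05], -1],
    [[0, 0, 0], [0, 0, 0.0], -1],
  ],
)

```text
time_s: 33.05
ee_pos: [0.5117, -0.1482, 0.1187]
eef_rot: [0.829, 0.559, 0.0, 0.0]
wrist_force: [0.4, 0.6, -1.0]
finger_gap: 0.0216
gripper_force: 55.0
```

jog_arm(
  commands=[
    [[0, 0, 0], [0, 0, 0.05], -1],
    [[0, 0, 0], [0, 0, 0.0], -1],
  ],
)

```text
time_s: 33.3
ee_pos: [0.5117, -0.1482, 0.1186]
eef_rot: [0.829, 0.559, 0.0, 0.0]
wrist_force: [-5.4, 0.7, 6.8]
finger_gap: 0.0218
gripper_force: 55.0
```

jog_arm(
  commands=[
    [[0, 0, 0], [0, 0, -0.06], -1],
    [[0, 0, 0], [0, 0, 0], 0],
    [[0, 0, 0], [0, 0, 0], 1],
    [[0, 0, 0], [0, 0, 0], 1],
    [[0, 0, 0], [0, 0, 0], 1],
  ],
)

```text
time_s: 33.92
ee_pos: [0.5117, -0.1482, 0.1186]
eef_rot: [0.829, 0.559, 0.0, 0.0]
wrist_force: [0.2, 0.1, 0.0]
finger_gap: 0.0579
gripper_force: 0.0
```

jog_arm(
  commands=[
    [[0, 0, 0], [0, 0, 0], 1],
    [[0, 0, 0], [0, 0, 0], 1],
    [[0, 0, 0], [0, 0, -1], 1],
    [[0, 0, 0], [0, 0, -4], 1],
    [[0, 0, 0], [0, 0, -5], 1],
  ],
)

```text
time_s: 34.55
ee_pos: [0.5113, -0.1481, 0.2198]
eef_rot: [0.829, 0.559, -0.0, -0.0]
wrist_force: [0.9, -1.1, 0.6]
finger_gap: 0.0939
gripper_force: 0.0
```

jog_arm(
  commands=[
    [[0, 0, 0], [0, 0, -5], 1],
    [[0, 0, 0], [0, 0, -4], 1],
    [[0, 0, 0], [0, 0, 0], 1],
    [[0, 0, 0], [0, 0, 0], 1],
  ],
)

```text
time_s: 35.05
ee_pos: [0.5113, -0.148, 0.3081]
eef_rot: [0.829, 0.559, -0.0, 0.0]
wrist_force: [-0.2, -0.4, -0.6]
finger_gap: 0.0938
gripper_force: 0.0
```

```bash
python3 - <<'E'
from h import *
a=shot("wrist"); b=shot("side"); s=env.read_state(); print(s["time_s"],s["ee_pos"],s["finger_gap"],s["wrist_force"])
f=lambda x:cv2.cvtColor(x["pixels"],cv2.COLOR_RGB2BGR)
cv2.imwrite("pics/end.png",np.hstack([f(a)[:,160:520],f(b)[:,220:640]]))
for l in ("lever_tip","knife","salt_bowl","slip_stone"):
    for r in env.pinpoint(l,b)[:1]: print(l,r["conf"],world(b,r["position"]))
E
```

```text
35.15 [ 0.51128874 -0.1480406   0.30743358] 0.09378798530243149 [ 0.67941813 -0.81834272 -0.14422694]
lever_tip 0.45 [0.54377342 0.34468173 0.03761184]
knife 0.79 [ 6.38721980e-01 -2.11578958e-01 -5.97060133e-04]
slip_stone 0.53 [ 0.68496102  0.23264843 -0.00285752]
```

View pics/end.png

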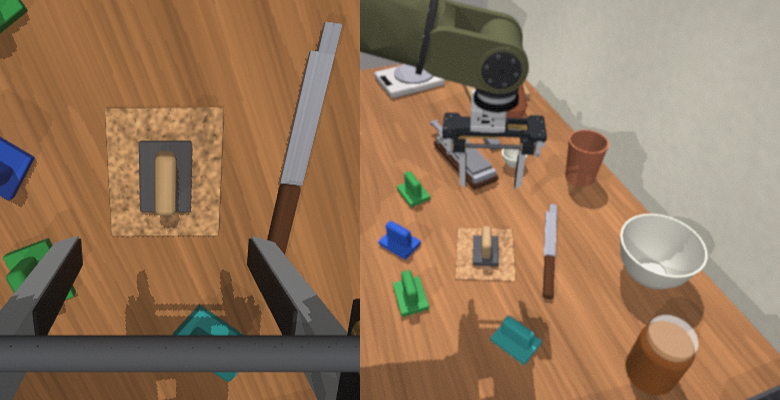

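The block is flat and centred on its mat (px (165,178) within mat columns 106–223). The lever is shut and the bystanders have not moved. I hand the job in.

```bash
python3 -c "
from bench import env
print(env.hand_in())"
```

```text
the job is handed in; nothing more can be done
None
```

I handed the job in at about 35 s: the lever is shut, the stone was flattened in one 100 mm stroke at roughly 11–13 N (by wrist-force readings), and the block is back flat in the middle of its mat with the knife, slip stone and salt bowl where they were; the hand-in returned no verdict.

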